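# Line up the tip boxes and shut the drawer

### The arm

A 6-joint arm with a two-finger parallel gripper is mounted at the origin on the work surface. World frame = base frame: x ahead of the robot, y to its left, z up, the work surface at z = 0. Lengths are in m, angles in degrees, forces in N, time in s.
With the tool pointing down it reaches from about 0.4 to 0.825 m from the base axis. Payload 7 kg.
Tool frame: the origin (TCP) lies on the centre line of the jaws, within the pads' length; the fingertips stand 8 mm ahead of it and the grasp point (between the pads) lies 11 mm behind it; z points along the fingers, y is the line along which they close (so a half turn about z gives the same grasp; the last joint's range is limited). The gripper opens to 88 mm and grips with 3 to 60 N. Pads are 19 mm wide; open, the fingers measure 130 mm over their backs; the gripper's body (78 mm by 193 mm) begins 47 mm behind the grasp point.
Start: joints at [-60.842, 20.546, 0.682, 0, -70.136, -16.507], TCP at [0.148, -0.659, 0.235] pointing down, gripper open.
Joint ranges: [-176.03, 176.03], [-82.01, 121.73], [-58.28, 71.71], [-173.87, 95.51], [-174.79, -0.11], [-173.66, 173.66]. Speed limits (degrees/s): [136.94, 136.94, 172.46, 180, 180, 180].

### API

Orientations are given as [roll, pitch, yaw] about the fixed x, y, z axes, in that order (R = Rz(yaw) Ry(pitch) Rx(roll)).
In Python, from plant import ctrl, vision gives the robot as it stands. The module is installed in compiled form; this text tells all that it offers.
- The arm moves only by the tool move_arm, never from a script. Its argument "moves" is one flat list of numbers, 7 for each row, row after row: the finger opening in cm, from 0 to 8.76, then the shift along the tool's x, y, z in cm, then the turn, a rotation vector about the tool's x, y, z in rad. A call has 1 to 8 rows; each row shifts and turns the commanded pose from where the row before left it, along the tool's axes as they then stand; what a row does not reach is not made up. A row lasts 1/10 s, in which the tool goes at most 50 mm and 8.59 degrees, less where a joint would pass 70% of its speed; a pose out of reach is approached as far as the arm can. A call with a gripper value outside its range is refused whole. The fingers move at their own pace and stop on an object; the grip force is fixed at half the most. Time passes only in rows, so rows that do not move let the fingers close. It gives the time, the measured TCP pose, the force, the opening and the grip force at its end, in the units of the state.
- ctrl.get_obs(): the state, without advancing time (a new reading comes with each control period).
- vision.snapshot(name): name is "side" or "top" or "wrist"; returns (picture, depth): 480x640x3 uint8, red, green, blue; 480x640 float32, m along the optical axis (not along the pixel's ray), 0 where there is no reading.
- vision.camera_model(name): a dict with "vertical_fov" (degrees; the focal length in pixels is half the picture's height over the tangent of half this angle, whatever the lens; pixels are square), "cx", "cy" (the principal point, pixels), "cam_to_world" (4x4, takes a point from camera to world coordinates). Camera axes: x right, y down, z forward; pixel columns grow to the right and rows downward; lengths in m; the calibration is good to about 2 mm. The wrist camera is an equidistant fisheye: a pixel r from the principal point sees the ray r / f radians off the axis. A picture is of the moment at which its call begins: read the wrist's pose just before it. camera_model takes no time and is no camera call; for the wrist camera it gives the pose at the moment of the call.
- ctrl.close_job(): hands the job in; it is judged then, once.
The state is a dict: "clock": time; "joint_pos": joint angles; "qvel": joint speeds; "tau": joint torques, N m; "tool_pos": TCP position; "orientation": TCP orientation; "force": force on the tool from outside, world axes, zero at the start; "moment": the same for the moment, N m; "opening": finger opening in m; "gripper_force": force on a finger pad.
Only numpy, scipy, OpenCV 4.12 (cv2) and the standard library are available. Lean on these libraries where they do the work, as an engineer would, in place of code of your own. Each camera call takes 0.05 s, during which the arm holds its last target. There are 200 camera calls.

### The job

Three pipette-tip boxes lie askew in the open drawer of the bench-top unit. Nudge them into one straight row, end to end with no gaps, long sides flush against the drawer's back wall and the row closed up against the drawer's left-hand end (left as the robot sees it), so that the space for a fourth box stays free at the right; then push the drawer fully home until it seats. Do not tip the boxes, and leave the bottle, the beaker and the tube rack alone.

Things in the scene. Friction and masses are not known exactly. Their poses are not given: they have to be found in the camera images.
- drawer (a joint): how far the drawer is open, m: 0 = home, 0.24 = fully open. It runs with about 3.5 N of friction: leaning on a box that touches the back wall can slide the drawer in. A spring roller resists from 7 to 4 mm before home (about 8 N more) and once within 2 mm pulls the drawer home and holds it
- drawer_inside (a point): point on the drawer's inner floor (14 mm above the bench), in the middle of the inside of its front; moves with the drawer. x points away from the robot (the way the drawer shuts), y left, z up. The back wall's inner face lies 200 mm along +x, the left and right end walls' 260 mm along +y and -y. These walls stand 33 mm above the inner floor, the 12 mm thick front 61 mm
- drawer_front (a point): middle of the drawer front's outer face (560 mm wide, 5 to 75 mm above the bench), 59 mm above the bench: push here. Moves with the drawer; x points into the drawer. Below, a 100 mm bow handle stands 20 mm proud, its bar 30 to 38 mm above the bench. The fixed white unit is 77 mm high; with the drawer open 0.24 its roof starts 28 mm beyond the inner face of the back wall
- box_a: one of three identical pipette-tip boxes: grey base 80 x 120 mm, 30 mm high, under a frosted lid, 48 mm high in all, about 0.15 kg, closed and rigid. Origin: centre of its underside; own y along the 120 mm length, own x along the 80 mm width (either way round is the same). Starts on the drawer floor clear of the walls, long side within 15 degrees of the drawer's width; slides with about 1 N
- box_b: one of three identical pipette-tip boxes: grey base 80 x 120 mm, 30 mm high, under a frosted lid, 48 mm high in all, about 0.15 kg, closed and rigid. Origin: centre of its underside; own y along the 120 mm length, own x along the 80 mm width (either way round is the same). Starts on the drawer floor clear of the walls, long side within 15 degrees of the drawer's width; slides with about 1 N
- box_c: one of three identical pipette-tip boxes: grey base 80 x 120 mm, 30 mm high, under a frosted lid, 48 mm high in all, about 0.15 kg, closed and rigid. Origin: centre of its underside; own y along the 120 mm length, own x along the 80 mm width (either way round is the same). Starts on the drawer floor clear of the walls, long side within 15 degrees of the drawer's width; slides with about 1 N
- media_bottle: bystander: upright glass bottle, 80 mm diameter, about 165 mm high, origin at the centre of its underside
- beaker: bystander: glass beaker, 72 mm diameter, 95 mm high, origin at the centre of its underside
- tube_rack: bystander: white rack with tubes, 100 x 200 mm (long side its own y), 82 mm high to the caps, origin at the centre of its underside
Not all that is in view belongs to the job. What is shaped like the box_b but brown or green is not meant.

How it is judged (in metres and radians):
On the way:
1. the three boxes form the row against the back wall and the left-hand end while the drawer is still open (x of each of box_a, box_b, box_c in the frame of drawer_inside above 0.153 m and angle between the x axis of each of box_a, box_b, box_c and the x axis of drawer_inside, either way round below 0.07 rad and z of each of box_a, box_b, box_c in the frame of drawer_inside below 0.006 m and angle between each of box_a, box_b, box_c's own z axis and vertical below 0.06 rad and horizontal distance between box_a and box_b below 0.252 m and horizontal distance between each of box_b, box_a and box_c below 0.252 m and y of any of box_a, box_b, box_c in the frame of drawer_inside above 0.192 m and value of joint drawer above 0.1 m), for 0.2 s.
At the end, for the whole second after the job is handed in: The drawer is home (within 3 mm) with the three boxes at rest flat on its floor in one row: each box's long side within 7 mm of the back wall and square to within 4 degrees, the gaps in the row adding up to less than 12 mm, and the leftmost box within 8 mm of the left-hand wall (x of each of box_a, box_b, box_c in the frame of drawer_inside above 0.153 m and angle between the x axis of each of box_a, box_b, box_c and the x axis of drawer_inside, either way round below 0.07 rad and z of each of box_a, box_b, box_c in the frame of drawer_inside below 0.006 m and angle between each of box_a, box_b, box_c's own z axis and vertical below 0.06 rad and horizontal distance between box_a and box_b below 0.252 m and horizontal distance between each of box_b, box_a and box_c below 0.252 m and y of any of box_a, box_b, box_c in the frame of drawer_inside above 0.192 m and value of joint drawer below 0.003 m and linear speed of each of box_a, box_b, box_c below 0.02 m/s); the robot touches nothing.
It fails at once if a box is tipped by more than 20 degrees (angle between any of box_a, box_b, box_c's own z axis and vertical above 0.35 rad).
It fails at once if the bottle, the beaker or the tube rack is moved by more than 20 mm or tipped (distance of any of media_bottle, beaker, tube_rack from where it was at the start of the episode above 0.02 m or angle between any of media_bottle, beaker, tube_rack's own z axis and vertical above 0.3 rad).
It also fails if it takes over 67 s, if anything falls off the work surface, if the arm or the gripper's body presses on something with over 40 N, if the wrist force passes 120 N, or if a joint passes its speed limit or range.

## Working session

There is one attempt and no reset: what is moved stays moved. The work goes in short steps, Python scripts to look and compute and a tool call to move; the robot and the scene stay as the last step left them, time stands still between calls to the robot, and variables do not carry over. Pictures are saved under pics/ and viewed, at most 10 in all, crops included, and the job is handed in when it is done.

Besides the shell and the picture viewer there is one more tool, called in YAML: its name, and indented under it one key for each argument. move_arm: Moves the arm, as the interface text tells. Its arguments: {"type":"object","properties":{"moves":{"type":"array"}},"required":["moves"]}

```bash
mkdir -p pics; python3 - <<'E'
from plant import ctrl, vision
import cv2,numpy as np
o=ctrl.get_obs();print({k:o[k] for k in('clock','tool_pos','orientation','opening')})
for n in('top','side'):
    im,d=vision.snapshot(n);cv2.imwrite(f'pics/{n}0.png',im[:,:,::-1]);np.save(f'{n}0.npy',d)
    m=vision.camera_model(n);print(n,m['vertical_fov'],m['cx'],m['cy'],np.round(m['cam_to_world'],3).tolist())
E
```

```text
{'clock': 0.0, 'tool_pos': array([ 0.14770198, -0.65815073,  0.23363153]), 'orientation': array([ 1.7990587e+02, -7.0671229e-03, -1.6735542e+02]), 'opening': 0.0875287787562794}
top 49.76211868183509 323.92139722148715 241.07945899962792 [[-0.018, -0.999, 0.044, 0.459], [-1.0, 0.018, -0.006, -0.03], [0.005, -0.044, -0.999, 1.701], [0.0, 0.0, 0.0, 1.0]]
side 48.35811288218745 327.84937312882835 242.63760836091336 [[-0.998, -0.029, 0.048, 0.487], [-0.056, 0.497, -0.866, 1.149], [0.001, -0.867, -0.498, 0.754], [0.0, 0.0, 0.0, 1.0]]
```

View pics/top0.png

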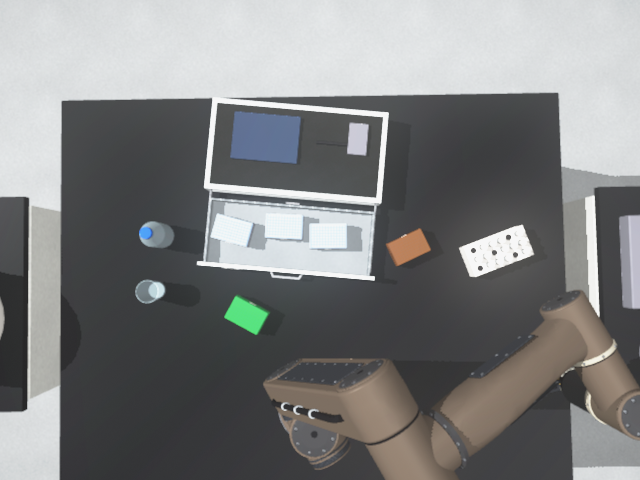

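View pics/side0.png

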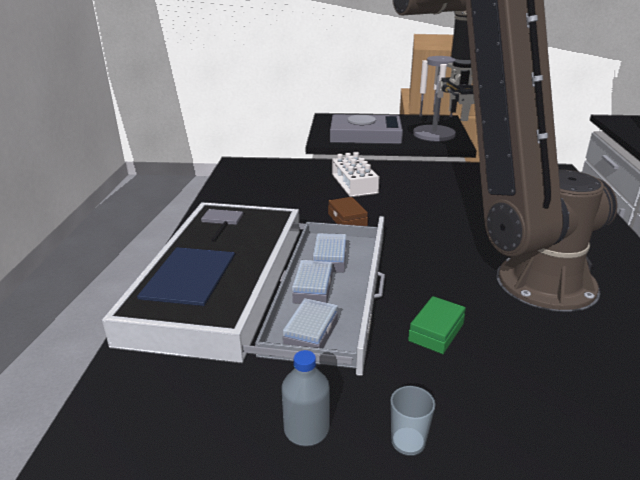

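Top view: the drawer is open with its front edge running from (197,263) to (374,278). The three boxes sit at about (233,231), (284,227) and (328,236). Brown (409,247) and green (247,315) are decoys; the bottle is at (155,234), the beaker at (149,291) and the rack at (497,251). The side view agrees.

```bash
cat > h.py <<'E'
from plant import ctrl, vision
import cv2,numpy as np
def cloud(n='top',d=None):
    m=vision.camera_model(n); im=None
    if d is None: im,d=vision.snapshot(n)
    f=240/np.tan(np.radians(m['vertical_fov']/2)); v,u=np.mgrid[:480,:640]
    P=np.stack([(u-m['cx'])/f*d,(v-m['cy'])/f*d,d],-1)@m['cam_to_world'][:3,:3].T+m['cam_to_world'][:3,3]
    P[d==0]=np.nan
    return im,P
def tocam(n,p):
    m=vision.camera_model(n);f=240/np.tan(np.radians(m['vertical_fov']/2))
    q=(np.asarray(p)-m['cam_to_world'][:3,3])@m['cam_to_world'][:3,:3]
    return q[:,:2]/q[:,2:]*f+[m['cx'],m['cy']]
E
python3 - <<'E'
from h import *
_,P=cloud('top',np.load('top0.npy'))
z=P[...,2]
print('bench z',np.nanmedian(z[380:440,100:200]),'floor',np.nanmedian(z[252:260,230:350]),'roof',np.nanmedian(z[130:150,375:385]))
m=((z>.05)&(z<.072)).astype(np.uint8); m[:205]=0;m[280:]=0;m[:,:205]=0;m[:,375:]=0
n,L,s,c=cv2.connectedComponentsWithStats(m)
for i in range(1,n):
    if s[i,4]>150:
        q=P[L==i]; print(s[i],c[i].round(1),q.mean(0).round(4),cv2.minAreaRect((q[:,:2]*1000).astype(np.float32)))
def fit(mask):
    q=P[mask][:,:2].astype(np.float32); l=cv2.fitLine(q,cv2.DIST_HUBER,0,.01,.01).ravel();
    return len(q),l.round(4), np.degrees(np.arctan2(l[1],l[0])),q.min(0),q.max(0)
f=np.zeros_like(m,bool);f[258:284,195:378]=1
M=f&(z>.066)&(z<.085); print('front',fit(M))
f[:]=0;f[196:285,198:212]=1
for r in (210,220,230,240,250):print(r,(z[r,200:216]*1000).round(), (z[r,364:382]*1000).round())
for c in(225,260,305,350):print(c,[(int(r),*(P[r,c]*1000).round().tolist()) for r in range(186,214,2)])
E
```

```text
bench z -0.0007900615347478102 floor 0.01341946310715969 roof 0.07793758865216205
[265 213  38  27 919] [283.4 226.3] [0.5798 0.0884 0.0616] ((579.8738403320312, 89.39549255371094), (119.79041290283203, 79.8040771484375), 85.58642578125)
[210 214  43  33 932] [231.2 230.2] [0.5703 0.2541 0.0611] ((570.4467163085938, 254.8396453857422), (121.59229278564453, 79.15432739257812), 73.6138916015625)
[309 224  38  25 936] [327.4 236. ] [ 0.5463 -0.0507  0.0616] ((546.613037109375, -51.186397552490234), (118.04187774658203, 76.88897705078125), 89.06672668457031)
front (679, array([0.1045, 0.9945, 0.4389, 0.0848], dtype=float32), np.float32(84.00408), array([ 0.40489995, -0.19165778], dtype=float32), array([0.47129133, 0.36127564], dtype=float32))
210 [ 2. -0. -4. -6.  1.  5. -1. -3. 50. 50. 44. 23. 16. 20. 23. 19.] [ 3. -1.  1.  6. -2. 10.  3. -6. -7. -1. 39. -0. -6. -1.  7. -3. -7.  4.]
220 [-4. -5.  1. -3. -0.  0. -2. 53. 51. 42. 26. 11. 10. 12. 10. 59.] [ 9. 15. 11. 20. 13.  9. 19. 38. 43. 47. 41. -5.  4. -2.  4. 15.  0. -3.]
230 [-4. -1.  4. -0. -4.  4. 42. 41. 37. 28. 11. 12. 63. 65. 60
[... 1187 characters left out ...]
190, 691.0, 17.0, 82.0), (192, 685.0, 17.0, 80.0), (194, 681.0, 18.0, 69.0), (196, 673.0, 18.0, 76.0), (198, 675.0, 20.0, 13.0), (200, 670.0, 20.0, 3.0), (202, 663.0, 20.0, 2.0), (204, 656.0, 20.0, 6.0), (206, 645.0, 19.0, 47.0), (208, 639.0, 19.0, 42.0), (210, 636.0, 20.0, 9.0), (212, 629.0, 20.0, 15.0)]
350 [(186, 703.0, -125.0, 77.0), (188, 696.0, -125.0, 78.0), (190, 690.0, -124.0, 79.0), (192, 682.0, -124.0, 84.0), (194, 676.0, -124.0, 82.0), (196, 670.0, -124.0, 84.0), (198, 665.0, -124.0, 74.0), (200, 658.0, -124.0, 79.0), (202, 660.0, -128.0, 3.0), (204, 655.0, -128.0, -3.0), (206, 647.0, -127.0, 9.0), (208, 641.0, -128.0, 1.0), (210, 629.0, -125.0, 48.0), (212, 624.0, -125.0, 38.0)]
```

move_arm:
  moves: [6, 0, 0, 0, 0, 0, 0.1085, 6, 0, 0, 0, 0, 0, 0.1085, 6, 0, 0, 0, 0, 0, 0.1085, 6, -1.7, 4.5, 0, 0, 0, 0, 6, -1.7, 4.5, 0, 0, 0, 0, 6, -1.7, 4.5, 0, 0, 0, 0, 6, -1.7, 4.5, 0, 0, 0, 0, 6, -1.7, 4.5, 0, 0, 0, 0]

```text
clock: 0.9
tool_pos: [0.2561, -0.4419, 0.2342]
orientation: [180.0, -0.0, 174.0]
force: [2.0, 0.4, -0.1]
opening: 0.0599
gripper_force: 0.0
```

move_arm:
  moves: [6, -1.7, 4.5, 0, 0, 0, 0, 6, -1.7, 4.5, 0, 0, 0, 0, 6, -1.7, 4.5, 0, 0, 0, 0, 6, -1.7, 4.5, 0, 0, 0, 0, 6, -1.7, 4.5, 0, 0, 0, 0, 6, -1.7, 4.5, 0, 0, 0, 0, 6, -1.7, 4.5, 0, 0, 0, 0, 6, -1.7, 4.5, 0, 0, 0, 0]

```text
clock: 1.7
tool_pos: [0.429, -0.0979, 0.2347]
orientation: [180.0, 0.0, 174.0]
force: [0.9, -0.9, 0.0]
opening: 0.0599
gripper_force: 0.0
```

```bash
cat >> h.py <<'E'
O=np.array([.445,.0845]);EX=np.array([.9945,-.1045]);EY=np.array([.1045,.9945])
def dr(p): d=np.asarray(p)[...,:2]-O; return np.stack([d@EX,d@EY],-1)
def st():
    o=ctrl.get_obs();print(round(o['clock'],2),'drawer xy',dr(o['tool_pos']).round(4),'z',o['tool_pos'][2].round(4),o['orientation'].round(2),'F',o['force'].round(1),'op',round(o['opening'],4),'j',o['joint_pos'].round(0))
def wrist(name):
    im,d=vision.snapshot('wrist');cv2.imwrite(f'pics/{name}.png',im[:,:,::-1])
E
python3 -c "from h import *;st()"
```

```text
1.7 drawer xy [ 0.0031 -0.183 ] z 0.2347 [1.7999e+02 3.0000e-02 1.7402e+02] F [ 0.9 -0.9  0. ] op 0.0599 j [  13.   -2.  -27.   -0.  -65. -109.]
```

move_arm:
  moves: [6, -1.6, 3, 0, 0, 0, 0, 6, -1.6, 2.9, 0, 0, 0, 0, 6, 0, 0, 4, 0, 0, 0, 6, 0, 0, 4, 0, 0, 0, 6, 0, 0, 4, 0, 0, 0, 6, 0, 0, 0, 0, 0, 0]

```text
clock: 2.3
tool_pos: [0.4629, -0.0453, 0.1102]
orientation: [-179.8, -0.5, 174.0]
force: [-0.3, -0.8, -0.2]
opening: 0.0599
gripper_force: 0.0
```

```bash
python3 -c "
from h import *;st();wrist('w1')
im,P=cloud();cv2.imwrite('pics/t1.png',cv2.resize(im[180:300,180:400,::-1],None,fx=3,fy=3))"
```

```text
2.3 drawer xy [ 0.0314 -0.1272] z 0.1102 [-179.84   -0.52  173.95] F [-0.3 -0.8 -0.2] op 0.0599 j [  19.    8.  -34.   -0.  -48. -115.]
```

View pics/w1.png

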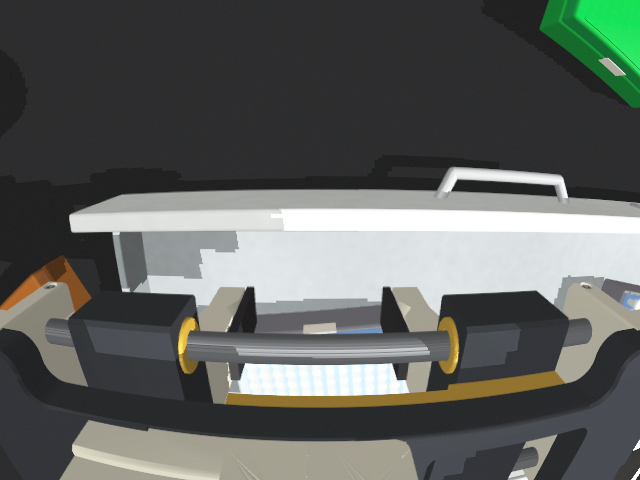

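The wrist view shows the fingers (about (245,340) and (390,340)) between the drawer front (row 215) and the lid, with clearance.

move_arm:
  moves: [6, 0, 0, 3, 0, 0, 0, 6, 0, 0, 3, 0, 0, 0, 6, 0, 0, 2, 0, 0, 0, 6, 0, 0, 0, 0, 0, 0]

```text
clock: 2.8
tool_pos: [0.4669, -0.0446, 0.0347]
orientation: [-180.0, -0.0, 174.0]
force: [-0.3, -0.5, 0.3]
opening: 0.0602
gripper_force: 0.0
```

```bash
python3 -c "from h import *;st()"
```

```text
2.8 drawer xy [ 0.0353 -0.1261] z 0.0347 [-1.7997e+02 -5.0000e-02  1.7399e+02] F [-0.3 -0.5  0.3] op 0.0602 j [  19.   15.  -39.    0.  -36. -115.]
```

move_arm:
  moves: [6, -1.5, 0, 0, 0, 0, 0, 6, -1.2, 0, 0, 0, 0, 0, 6, -1.2, 0, 0, 0, 0, 0, 6, -1.2, 0, 0, 0, 0, 0, 6, -1, 0, 0, 0, 0, 0, 6, -0.6, 0, 0, 0, 0, 0, 6, -0.3, 0, 0, 0, 0, 0, 6, 0, 0, 0, 0, 0, 0]

```text
clock: 3.6
tool_pos: [0.5366, -0.0519, 0.0344]
orientation: [-180.0, -0.0, 174.0]
force: [-0.6, 0.2, -0.5]
opening: 0.0601
gripper_force: 0.0
```

```bash
cat >> h.py <<'E'
def look(png=None):
    st(); im,P=cloud(); z=P[...,2]
    if png: cv2.imwrite(f'pics/{png}.png',cv2.resize(im[180:300,180:400,::-1],None,fx=3,fy=3))
    D=dr(P); ok=(abs(D[...,1])<.27)&(D[...,0]>.02)&(D[...,0]<.22)
    m=((z>.052)&(z<.071)&ok).astype(np.uint8); m=cv2.morphologyEx(m,cv2.MORPH_OPEN,np.ones((3,3)))
    n,L,s,c=cv2.connectedComponentsWithStats(m)
    for i in range(1,n):
        if s[i,4]>120:
            r=cv2.minAreaRect((D[L==i]*1000).astype(np.float32));print('box',np.round(r[0],1),np.round(r[1],1),round(r[2],1),s[i,4])
    f=(z>.066)&(z<.085)&(D[...,0]>-.03)&(D[...,0]<.15)&(abs(D[...,1])<.27)
    q=D[f]; h=np.histogram(q[:,0],np.arange(-.03,.15,.006));k=h[0].argmax();sel=abs(q[:,0]-h[1][k]-.003)<.008
    print('front mid x',q[sel,0].mean().round(4),'(start -.006)')
E
python3 -c "from h import *;look()"
```

```text
3.6 drawer xy [ 0.1054 -0.1261] z 0.0344 [-180.     -0.    173.99] F [-0.6  0.2 -0.5] op 0.0601 j [  15.   20.  -30.    0.  -39. -111.]
box [107.2 182.6] [120.7  78.8] 79.6 829
box [146.  19.] [ 54.8 118.4] 5.4 492
front mid x -0.0055 (start -.006)
```

move_arm:
  moves: [6, -0.3, 0, 0, 0, 0, 0, 6, -0.3, 0, 0, 0, 0, 0, 6, 0, 0, 0, 0, 0, 0]

```text
clock: 3.95
tool_pos: [0.5425, -0.0525, 0.0345]
orientation: [-180.0, -0.0, 174.0]
force: [-0.2, -1.2, -0.5]
opening: 0.0597
gripper_force: 0.1
```

move_arm:
  moves: [6, -0.2, 0, 0, 0, 0, 0, 6, -0.2, 0, 0, 0, 0, 0]

```text
clock: 4.15
tool_pos: [0.5456, -0.0529, 0.0344]
orientation: [-180.0, -0.1, 174.0]
force: [-3.5, 1.2, 1.1]
opening: 0.0595
gripper_force: 1.8
```

move_arm:
  moves: [6, 3.5, 0, 0, 0, 0, 0, 6, 3.3, 1, 0, 0, 0, 0, 6, 0, 4.5, 0, 0, 0, 0, 6, 0, 4.5, 0, 0, 0, 0, 6, 0, 4.5, 0, 0, 0, 0, 6, -2, 0, 0, 0, 0, 0, 6, -1.2, 0, 0, 0, 0, 0, 6, -1.2, 0, 0, 0, 0, 0]

```text
clock: 4.95
tool_pos: [0.5382, 0.0935, 0.0344]
orientation: [180.0, -0.0, 174.0]
force: [-1.6, 1.1, -0.1]
opening: 0.06
gripper_force: 0.5
```

```bash
python3 -c "from h import *;look('t2')"
```

```text
4.95 drawer xy [0.0918 0.0187] z 0.0344 [ 1.8000e+02 -1.0000e-02  1.7399e+02] F [-1.6  1.1 -0.1] op 0.06 j [  30.   21.  -29.   -0.  -40. -126.]
box [ 163.7 -127.5] [ 80.1 118.4] 0.2 895
box [111.7 185.9] [113.3  79. ] 79.6 668
box [156.   -3.2] [48.4 77.8] 0.4 255
front mid x -0.0023 (start -.006)
```

View pics/t2.png

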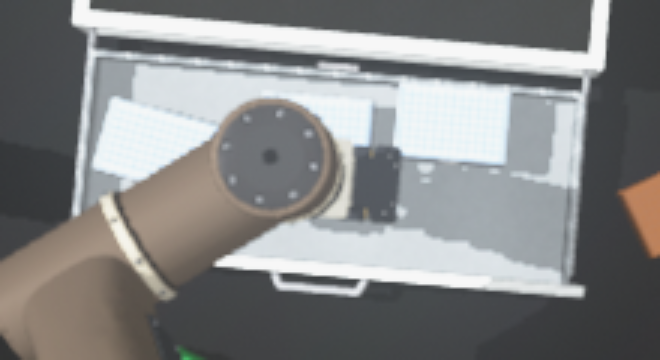

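Right box (crop (455,120)) is square and flush with the back wall; the middle box is being pushed, and the left one is still askew at (160,140).

move_arm:
  moves: [6, -1, 0, 0, 0, 0, 0, 6, -0.7, 0, 0, 0, 0, 0, 6, -0.3, 0, 0, 0, 0, 0, 6, -0.2, 0, 0, 0, 0, 0]

```text
clock: 5.4
tool_pos: [0.5594, 0.0909, 0.0344]
orientation: [-180.0, -0.0, 173.9]
force: [-0.9, 0.2, -0.2]
opening: 0.0603
gripper_force: 0.5
```

move_arm:
  moves: [6, -0.2, 0, 0, 0, 0, 0, 6, 0, 0, 0, 0, 0, 0]

```text
clock: 5.6
tool_pos: [0.5613, 0.0911, 0.0345]
orientation: [-180.0, -0.0, 174.0]
force: [0.2, -0.1, -1.4]
opening: 0.0603
gripper_force: 0.3
```

move_arm:
  moves: [6, -0.2, 0, 0, 0, 0, 0, 6, -0.2, 0, 0, 0, 0, 0]

```text
clock: 5.8
tool_pos: [0.5648, 0.0908, 0.0345]
orientation: [-180.0, -0.1, 174.0]
force: [-3.7, -1.5, 2.0]
opening: 0.0601
gripper_force: 1.8
```

move_arm:
  moves: [6, 4.2, 0, 0, 0, 0, 0, 6, 4.2, 0, 0, 0, 0, 0, 6, 0, 4.2, 0, 0, 0, 0, 6, 0, 4.2, 0, 0, 0, 0, 6, 0, 4.2, 0, 0, 0, 0, 6, 0, 3.7, 0, 0, 0, 0, 6, 0, 0, 0, 0, 0, 0, 6, -1.5, 0, 0, 0, 0, 0]

```text
clock: 6.6
tool_pos: [0.5133, 0.2614, 0.0346]
orientation: [180.0, -0.0, 174.2]
force: [1.0, -0.8, -0.5]
opening: 0.06
gripper_force: 0.0
```

move_arm:
  moves: [6, -1.2, 0, 0, 0, 0, 0, 6, -1.2, 0, 0, 0, 0, 0, 6, -1.2, 0, 0, 0, 0, 0, 6, -1, 0, 0, 0, 0, 0, 6, -1, 0, 0, 0, 0, 0, 6, -0.6, 0, 0, 0, 0, 0, 6, -0.3, 0, 0, 0, 0, 0]

```text
clock: 7.3
tool_pos: [0.5791, 0.2531, 0.0345]
orientation: [-180.0, -0.0, 174.0]
force: [-1.8, -0.4, 1.4]
opening: 0.06
gripper_force: 0.8
```

```bash
python3 -c "from h import *;look()"
```

```text
7.3 drawer xy [0.1157 0.1817] z 0.0345 [-180.     -0.    173.97] F [-1.8 -0.4  1.4] op 0.06 j [  41.   27.  -18.   -0.  -45. -137.]
box [181.  182.2] [ 45.4 107. ] 0.4 328
box [167.6  17. ] [119.1  79.1] 89.7 894
box [ 167.7 -127.7] [ 79.7 118.6] 0.2 901
front mid x 0.0018 (start -.006)
```

move_arm:
  moves: [6, -0.3, 0, 0, 0, 0, 0, 6, -0.2, 0, 0, 0, 0, 0, 6, 0, 0, 0, 0, 0, 0]

```text
clock: 7.65
tool_pos: [0.5832, 0.2529, 0.0345]
orientation: [-180.0, -0.0, 174.0]
force: [-2.0, -0.2, -0.4]
opening: 0.0596
gripper_force: 0.5
```

move_arm:
  moves: [6, 3.5, 0, 0, 0, 0, 0, 3, 3.5, 0, 0, 0, 0, 0, 0, 0, -4.5, 0, 0, 0, 0, 0, 0, -4.5, 0, 0, 0, 0, 0, 0, -4.5, 0, 0, 0, 0, 0, 0, -4.5, 0, 0, 0, 0, 0, 0, -4.5, 0, 0, 0, 0, 0, 0, -4.5, 0, 0, 0, 0]

```text
clock: 8.45
tool_pos: [0.4857, -0.0097, 0.0351]
orientation: [180.0, 0.1, 174.1]
force: [1.9, 0.2, 1.1]
opening: 0.0095
gripper_force: 0.0
```

move_arm:
  moves: [0, 0, -4.5, 0, 0, 0, 0, 0, 0, -4.5, 0, 0, 0, 0, 0, 0, -4.3, 0, 0, 0, 0, 0, 0, 0, 0, 0, 0, 0]

```text
clock: 8.85
tool_pos: [0.4709, -0.1444, 0.0347]
orientation: [-180.0, 0.0, 173.7]
force: [-0.2, -0.2, 0.1]
opening: 0.0003
gripper_force: 0.0
```

```bash
python3 -c "from h import *;look()"
```

```text
8.85 drawer xy [ 0.0497 -0.2249] z 0.0347 [-1.7999e+02  3.0000e-02  1.7375e+02] F [-0.2 -0.2  0.1] op 0.0003 j [   6.   17.  -36.    0.  -37. -102.]
box [168.5 189.1] [ 79.2 119.8] 0.1 911
box [168.6  16.9] [118.8  78.9] 90.0 910
box [ 168.8 -127.7] [119.1  79.9] 89.8 883
front mid x 0.0028 (start -.006)
```

move_arm:
  moves: [0, -3.9, 0, 0, 0, 0, 0, 0, -3.9, 0, 0, 0, 0, 0, 0, -3.7, 0, 0, 0, 0, 0, 0, 0, 0, 0, 0, 0, 0, 0, 0, 1.2, 0, 0, 0, 0, 0, 0, 1, 0, 0, 0, 0, 0, 0, 1, 0, 0, 0, 0]

```text
clock: 9.6
tool_pos: [0.5889, -0.1193, 0.0347]
orientation: [-180.0, -0.0, 174.1]
force: [-0.7, -0.2, -0.0]
opening: 0.0004
gripper_force: 0.3
```

move_arm:
  moves: [0, 0, 1, 0, 0, 0, 0, 0, 0, 1, 0, 0, 0, 0, 0, 0, 1, 0, 0, 0, 0, 0, 0, 1, 0, 0, 0, 0, 0, 0, 1, 0, 0, 0, 0, 0, 0, 0.6, 0, 0, 0, 0, 0, 0, 0.4, 0, 0, 0, 0]

```text
clock: 10.3
tool_pos: [0.5959, -0.0606, 0.0348]
orientation: [-180.0, 0.0, 174.0]
force: [-0.3, -3.0, 3.3]
opening: 0.0005
gripper_force: 1.9
```

```bash
python3 -c "from h import *;look()"
```

```text
10.3 drawer xy [ 0.1652 -0.1285] z 0.0348 [-1.7999e+02  1.0000e-02  1.7403e+02] F [-0.3 -3.   3.3] op 0.0005 j [  13.   25.  -22.    0.  -43. -109.]
box [173.  158.7] [ 77.5 182.3] 4.6 806
front mid x 0.0028 (start -.006)
```

move_arm:
  moves: [0, 0, 0.3, 0, 0, 0, 0, 0, 0, 0.3, 0, 0, 0, 0, 0, 0, 0, 0, 0, 0, 0]

```text
clock: 10.65
tool_pos: [0.5963, -0.0551, 0.0345]
orientation: [180.0, -0.0, 174.0]
force: [-0.6, -1.2, 2.2]
opening: 0.0003
gripper_force: 1.0
```

move_arm:
  moves: [0, 0, 0.2, 0, 0, 0, 0, 0, 0, 0.2, 0, 0, 0, 0]

```text
clock: 10.85
tool_pos: [0.5967, -0.0514, 0.0346]
orientation: [-180.0, -0.0, 174.0]
force: [-0.5, -3.8, 1.9]
opening: 0.0004
gripper_force: 2.1
```

move_arm:
  moves: [0, 0, 0.2, 0, 0, 0, 0, 0, 0, 0.2, 0, 0, 0, 0]

```text
clock: 11.05
tool_pos: [0.5966, -0.0494, 0.0348]
orientation: [-179.8, -0.1, 174.0]
force: [0.7, -26.1, 5.5]
opening: 0.0006
gripper_force: 13.1
```

```bash
python3 -c "from h import *;look('t3')"
```

```text
11.05 drawer xy [ 0.1648 -0.1173] z 0.0348 [-1.7983e+02 -8.0000e-02  1.7402e+02] F [  0.7 -26.1   5.5] op 0.0006 j [  14.   25.  -22.    0.  -43. -110.]
box [168.7 164.8] [ 79.3 189.8] 0.0 836
front mid x 0.0029 (start -.006)
```

View pics/t3.png

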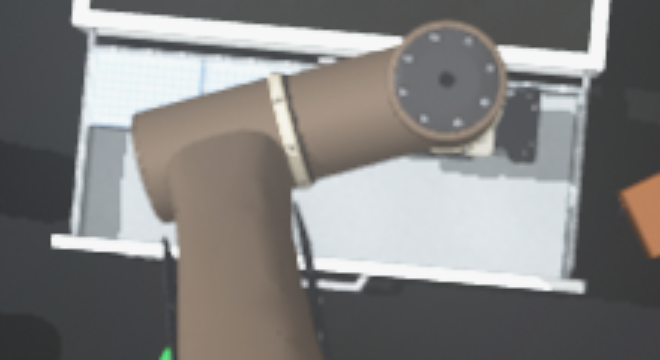

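move_arm:
  moves: [0, 0, -1, 0, 0, 0, 0, 0, 0, -2, 0, 0, 0, 0, 0, 0, -2, 0, 0, 0, 0, 0, 4, 0, 0, 0, 0, 0, 0, 4, 0, 0, 0, 0, 0, 0, 3, 0, -3, 0, 0, 0, 0, 0, 0, -4, 0, 0, 0, 0, 2, 0, -3, 0, 0, 0]

```text
clock: 11.9
tool_pos: [0.464, -0.0828, 0.1366]
orientation: [180.0, 0.1, 174.1]
force: [1.0, 0.6, 0.9]
opening: 0.0004
gripper_force: 0.0
```

```bash
python3 -c "from h import *;look('t4')"
```

```text
11.9 drawer xy [ 0.0364 -0.1643] z 0.1366 [1.7996e+02 1.4000e-01 1.7406e+02] F [1.  0.6 0.9] op 0.0004 j [  14.    6.  -32.    0.  -51. -110.]
box [168.7  80.1] [359.9  79.8] 89.9 2710
front mid x 0.003 (start -.006)
```

View pics/t4.png

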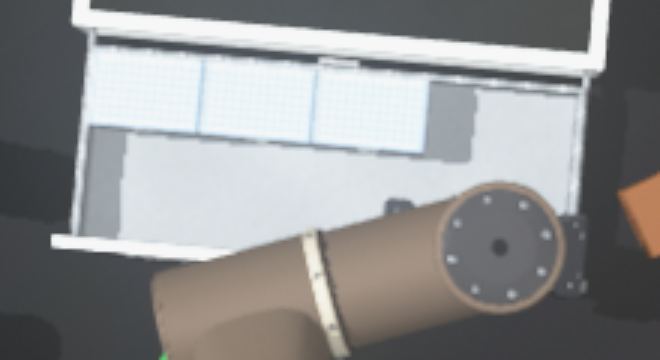

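The row is clean: one 360 × 80 mm block against the back wall and left end (crop x 88–428). Next I move to the drawer front.

move_arm:
  moves: [0, 2.2, 4.1, 0, 0, 0, 0, 0, 2.2, 4.1, 0, 0, 0, 0, 0, 2.2, 4.1, 0, 0, 0, 0, 0, 2.1, 4.1, 0, 0, 0, 0, 0, 0, 0, 3, 0, 0, 0, 0, 0, 0, 3, 0, 0, 0, 0, 0, 0, 2, 0, 0, 0, 0, 0, 0, 0, 0, 0, 0]

```text
clock: 12.75
tool_pos: [0.3915, 0.0883, 0.0525]
orientation: [-179.8, -0.2, 174.0]
force: [0.5, -0.9, 0.5]
opening: 0.0003
gripper_force: 0.0
```

```bash
python3 -c "from h import *;st()"
```

```text
12.75 drawer xy [-0.0536 -0.0018] z 0.0525 [-179.84   -0.21  174.01] F [ 0.5 -0.9  0.5] op 0.0003 j [  41.    8.  -46.   -0.  -37. -137.]
```

move_arm:
  moves: [0, -1.5, 0, -0.5, 0, 0, 0, 0, -1.2, 0, 0, 0, 0, 0, 0, -0.8, 0, 0, 0, 0, 0, 0, -0.5, 0, 0, 0, 0, 0, 0, -0.5, 0, 0, 0, 0, 0, 0, -0.7, 0, 0, 0, 0, 0, 0, -0.9, 0, 0, 0, 0, 0, 0, -1, 0, 0, 0, 0, 0]

```text
clock: 13.55
tool_pos: [0.4636, 0.081, 0.0594]
orientation: [-180.0, -0.1, 174.0]
force: [-4.7, 1.1, 2.3]
opening: 0.0006
gripper_force: 2.1
```

move_arm:
  moves: [0, -1, 0, 0, 0, 0, 0, 0, -1, 0, 0, 0, 0, 0, 0, -1, 0, 0, 0, 0, 0, 0, -1, 0, 0, 0, 0, 0, 0, -1, 0, 0, 0, 0, 0, 0, -1, 0, 0, 0, 0, 0, 0, -1, 0, 0, 0, 0, 0, 0, -1, 0, 0, 0, 0, 0]

```text
clock: 14.35
tool_pos: [0.544, 0.0728, 0.0594]
orientation: [-180.0, -0.0, 174.0]
force: [-4.9, -2.5, 1.2]
opening: 0.0003
gripper_force: 2.1
```

```bash
python3 -c "from h import *;look()"
```

```text
14.35 drawer xy [ 0.0997 -0.0013] z 0.0594 [-1.7998e+02 -3.0000e-02  1.7399e+02] F [-4.9 -2.5  1.2] op 0.0003 j [  28.   19.  -28.   -0.  -43. -124.]
front mid x 0.1147 (start -.006)
```

move_arm:
  moves: [0, -1, 0, 0, 0, 0, 0, 0, -1, 0, 0, 0, 0, 0, 0, -1, 0, 0, 0, 0, 0, 0, -1, 0, 0, 0, 0, 0, 0, -1, 0, 0, 0, 0, 0, 0, -1, 0, 0, 0, 0, 0, 0, -1, 0, 0, 0, 0, 0, 0, -1, 0, 0, 0, 0, 0]

```text
clock: 15.2
tool_pos: [0.624, 0.0649, 0.0596]
orientation: [180.0, 0.0, 174.0]
force: [-4.4, 3.3, 1.5]
opening: 0.0
gripper_force: 2.0
```

move_arm:
  moves: [0, -0.8, 0, 0, 0, 0, 0, 0, -0.6, 0, 0, 0, 0, 0, 0, -0.5, 0, 0, 0, 0, 0, 0, -0.5, 0, 0, 0, 0, 0, 0, -0.3, 0, 0, 0, 0, 0, 0, -0.3, 0, 0, 0, 0, 0]

```text
clock: 15.8
tool_pos: [0.6488, 0.0616, 0.0591]
orientation: [-179.9, -0.4, 174.0]
force: [-18.8, 8.2, 13.2]
opening: 0.0004
gripper_force: 10.6
```

move_arm:
  moves: [0, -0.3, 0, 0, 0, 0, 0, 0, -0.3, 0, 0, 0, 0, 0]

```text
clock: 16.0
tool_pos: [0.6548, 0.0608, 0.059]
orientation: [-179.9, -0.4, 174.0]
force: [-24.8, 10.3, 17.2]
opening: 0.0004
gripper_force: 13.4
```

```bash
python3 - <<'E'
from h import *
look('t5'); im,_=vision.snapshot('side'); cv2.imwrite('pics/s5.png',cv2.resize(im[170:380,90:450,::-1],None,fx=2,fy=2))
E
```

```text
16.0 drawer xy [ 0.2111 -0.0017] z 0.059 [-179.91   -0.42  173.97] F [-24.8  10.3  17.2] op 0.0004 j [  22.   28.  -13.   -0.  -50. -118.]
front mid x nan (start -.006)h.py:31: RuntimeWarning: Mean of empty slice.
  print('front mid x',q[sel,0].mean().round(4),'(start -.006)')
  ret = ret.dtype.type(ret / rcount)
```

View pics/s5.png

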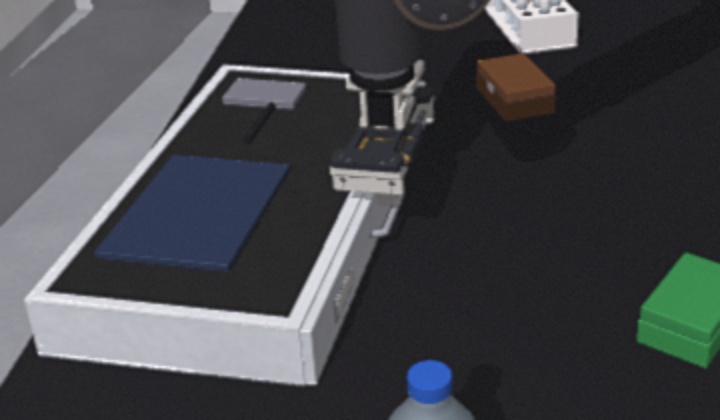

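The side view shows the front almost flush, with a slim gap left at (350,240), so the roller zone is being worked through. I'll carry on gently.

move_arm:
  moves: [0, -0.2, 0, 0, 0, 0, 0, 0, 0, 0, 0, 0, 0, 0]

```text
clock: 16.3
tool_pos: [0.6547, 0.0607, 0.0589]
orientation: [-179.9, -0.6, 174.0]
force: [-24.1, 9.5, 14.6]
opening: 0.0004
gripper_force: 12.8
```

```bash
python3 - <<'E'
from h import *
st(); o=ctrl.get_obs();print(o['moment'].round(2),o['tau'].round(1))
_,P=cloud();D=dr(P);z=P[...,2]
for y0 in (.2,.15,-.12,-.17,-.22):
    s=(abs(D[...,1]-y0)<.02)&(z>.06)&(z<.09)&(D[...,0]>.15)&(D[...,0]<.35);print(y0,np.percentile(D[s][:,0],[2,10,50,90]).round(4),s.sum())
E
```

```text
16.3 drawer xy [ 0.2111 -0.0017] z 0.0589 [-179.88   -0.61  173.96] F [-24.1   9.5  14.6] op 0.0004 j [  22.   28.  -13.   -0.  -50. -118.]
[3.22 8.73 0.04] [ -7.7 -54.9  31.2  10.6   6.7  -0.1]
0.2 [0.2466 0.2557 0.2963 0.3379] 404
0.15 [0.2667 0.2753 0.3072 0.3386] 314
-0.12 [0.2207 0.2312 0.2841 0.336 ] 525
-0.17 [0.2212 0.2312 0.2839 0.3372] 527
-0.22 [0.2212 0.2316 0.2839 0.3366] 524
```

View pics/t5.png

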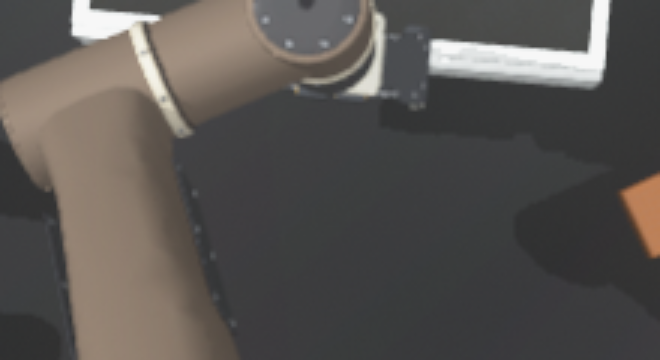

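It no longer advances under 24 N, so it's probably seated. I'll back off and check.

move_arm:
  moves: [0, 0.5, 0, 0, 0, 0, 0, 0, 3, 0, 0, 0, 0, 0, 0, 4, 0, 0, 0, 0, 0, 0, 4, 0, -2, 0, 0, 0, 0, 4, -2, -2, 0, 0, 0, 0, 0, -4.5, -2, 0, 0, 0, 0, 0, -4.5, -2, 0, 0, 0, 0, 0, -4.5, 0, 0, 0, 0]

```text
clock: 17.15
tool_pos: [0.4929, -0.0784, 0.1435]
orientation: [179.9, 0.5, 174.2]
force: [1.2, -0.4, -0.4]
opening: 0.0004
gripper_force: 0.0
```

move_arm:
  moves: [0, 0, -4.5, 0, 0, 0, 0, 0, 0, -4.5, 0, 0, 0, 0, 0, 0, -4.5, 0, 0, 0, 0, 0, 0, -4.5, 0, 0, 0, 0, 0, 0, -4.5, 0, 0, 0, 0, 0, 0, 0, 0, 0, 0, 0]

```text
clock: 17.75
tool_pos: [0.4667, -0.3061, 0.1398]
orientation: [-179.9, 0.1, 173.8]
force: [-0.6, 1.3, -0.4]
opening: 0.0004
gripper_force: 0.0
```

```bash
python3 - <<'E'
from h import *
st()
im,P=cloud();im2,P2=cloud('side')
a=cv2.resize(im[80:210,190:400,::-1],(800,495),interpolation=cv2.INTER_CUBIC);cv2.imwrite('pics/t6.png',a)
b=cv2.resize(im2[200:370,200:310,::-1],(388,600),interpolation=cv2.INTER_CUBIC);cv2.imwrite('pics/s6.png',b)
_,Q=cloud('top',np.load('top0.npy'))
# front outer edge, before and after, same estimator (half-height crossing)
def edge(P):
    D=dr(P);z=P[...,2];r=[]
    for c in range(215,365,5):
        k=np.where((z[:,c]>.06)&(z[:,c]<.09)&(np.arange(480)<285))[0]
        if len(k): r.append(D[k.max(),c])
    r=np.array(r);return r
for n,q in(('before',Q),('after',P)):
    r=edge(q);print(n,np.median(r[:,0]).round(4),r[::5].round(3).tolist())
D=dr(Q);z=Q[...,2] # unit near-roof edge in start view
r=[]
for c in range(220,380,5):
    k=np.where((z[:,c]>.06)&(z[:,c]<.09)&(np.arange(480)<205))[0]
    if len(k): r.append(D[k.max(),c,0])
print('roof edge',np.median(r).round(4))
E
```

```text
17.75 drawer xy [ 0.0624 -0.3862] z 0.1398 [-1.7990e+02  8.0000e-02  1.7375e+02] F [-0.6  1.3 -0.4] op 0.0004 j [-13.  14. -22.   0. -54. -83.]
before -0.0106 [[-0.01, 0.221], [-0.01, 0.141], [-0.009, 0.063], [-0.012, -0.017], [-0.011, -0.096], [-0.011, -0.174]]
after 0.22 [[0.219, 0.242], [0.219, 0.161], [0.22, 0.083], [0.22, 0.003], [0.219, -0.075], [0.22, -0.155]]
roof edge 0.233
```

View pics/s6.png

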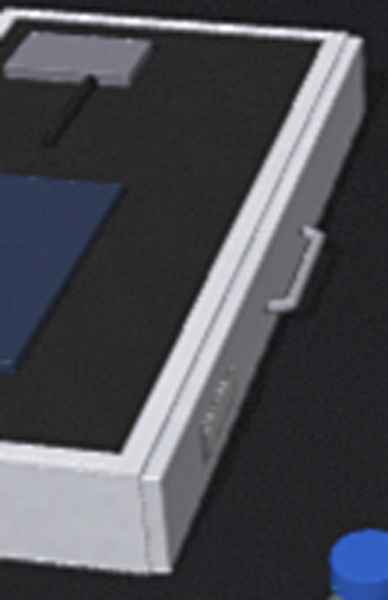

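```bash
python3 - <<'E'
from h import *
im,P=cloud('side');D=dr(P)
for v in (338,344,350,356):
    print(v,[(u,int(im[v,u].mean()),*(np.r_[D[v,u],P[v,u,2]]*1000).round().astype(int)) if np.isfinite(P[v,u,2]) else (u,int(im[v,u].mean())) for u in range(234,256)])
for z,xs in((.077,(.22,.226,.232,.238,.25)),):
  for y in(-.1,.1,.2):
    for x in np.arange(.214,.262,.003):
        w=O+x*EX+y*EY; u=tocam('side',[[w[0],w[1],z]])[0]; print(round(x,3),int(cv2.getRectSubPix(im,(1,1),u.astype(np.float32)).mean()),end=' | ')
    print(y)
E
```

```text
338 [(234, 190, np.int64(245), np.int64(281), np.int64(65)), (235, 190, np.int64(243), np.int64(282), np.int64(66)), (236, 188, np.int64(240), np.int64(282), np.int64(66)), (237, 189, np.int64(239), np.int64(280), np.int64(65)), (238, 186, np.int64(237), np.int64(279), np.int64(64)), (239, 164, np.int64(234), np.int64(282), np.int64(67)), (240, 170, np.int64(232), np.int64(281), np.int64(66)), (241, 182, np.int64(231), np.int64(280), np.int64(66)), (242, 181, np.int64(229), np.int64(279), np.int64(65)), (243, 183, np.int64(226), np.int64(283), np.int64(69)), (244, 185, np.int64(224), np.int64(281), np.int64(67)), (245, 151, np.int64(222), np.int64(280), np.int64(67)), (246, 112, np.int64(222), np.int64(276), np.int64(64)), (247, 101, np.int64(222), np.int64(270), np.int64(59)), (248, 104, np.int64(222), np.int64(264), np.int64(54)), (249, 105, np.int64(223), np.int64(255), np.int64(46)), (250, 105, np.int64(222), np.int64(253), np.int64(45)), (251, 105, np.int64(223), np.int64(243), np.int64(37)), (252, 104, np.int64(222), np.int64(241), np.int64(35)), (253, 105, np.int64(222), np.in
[... 3731 characters left out ...]
int64(217), np.int64(253), np.int64(-2)), (255, 37, np.int64(214), np.int64(254), np.int64(-1))]
0.214 105 | 0.217 104 | 0.22 148 | 0.223 210 | 0.226 222 | 0.229 209 | 0.232 179 | 0.235 195 | 0.238 217 | 0.241 217 | 0.244 217 | 0.247 185 | 0.25 98 | 0.253 40 | 0.256 36 | 0.259 40 | 0.262 41 | -0.1
0.214 105 | 0.217 105 | 0.22 147 | 0.223 212 | 0.226 214 | 0.229 205 | 0.232 172 | 0.235 196 | 0.238 218 | 0.241 218 | 0.244 221 | 0.247 201 | 0.25 89 | 0.253 33 | 0.256 39 | 0.259 41 | 0.262 40 | 0.1
0.214 107 | 0.217 104 | 0.22 148 | 0.223 210 | 0.226 215 | 0.229 209 | 0.232 172 | 0.235 207 | 0.238 220 | 0.241 219 | 0.244 223 | 0.247 192 | 0.25 75 | 0.253 33 | 0.256 41 | 0.259 41 | 0.262 42 | 0.2
```

The depth profile shows the 12 mm front spanning 0.222–0.234, butted against the unit's side wall. The seam is less than 1 mm, and the drawer did not move under 24 N, so it is seated. The arm is clear, so I'm handing in.

```bash
python3 -c "
from h import *
st();print(ctrl.close_job())"
```

```text
17.9 drawer xy [ 0.0622 -0.3818] z 0.1397 [-1.7997e+02  4.0000e-02  1.7392e+02] F [-0.2  0.5 -0.4] op 0.0004 j [-13.  14. -22.   0. -54. -83.]
the job is handed in; nothing more can be done
None
```

I closed the three boxes into one row against the back wall and left end, pushed the drawer home, and handed the job in at 17.9 s; no verdict came back, and I last saw the boxes in place before the drawer shut.

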